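Shunt the silver coach over the lip into its display bay

ROBOT

A 6-joint arm with a two-finger parallel gripper is mounted at the origin on the work surface. World frame = base frame: x ahead of the robot, y to its left, z up, the work surface at z = 0. Lengths are in m, angles in rad, forces in N, time in s.
With the tool pointing down it reaches from about 0.375 to 0.975 m from the base axis. Payload 3.8 kg.
Tool frame: the origin (TCP) lies midway between the tips of the shut fingers; the grasp point (between the pads) lies 19 mm behind it; z points along the fingers, y is the line along which they close (so a half turn about z gives the same grasp; the last joint's range is limited). The gripper opens to 88 mm and grips with 3 to 60 N. Pads are 18 mm wide; open, the fingers measure 123 mm over their backs; the gripper's body (75 mm by 187 mm) begins 45 mm behind the grasp point.
Start: joints at [-1.282, 0.264, 1.604, -0, 1.274, -0.037], TCP at [0.216, -0.639, 0.239] pointing down, gripper open.
Joint ranges: [-2.63, 2.63], [-0.94, 2.18], [0.31, 2.57], [-1.31, 4.45], [0, 2.66], [-2.55, 2.55]. Speed limits (rad/s): [2.57, 2.57, 3.14, 3.14, 3.14, 3.14].

INTERFACE

Orientations are given as [roll, pitch, yaw] about the fixed x, y, z axes, in that order (R = Rz(yaw) Ry(pitch) Rx(roll)).
In Python, from plant import robot gives the robot as it stands.
- The arm moves only by the tool drive_tool, never from a script. Its argument "rows" is a list of rows, each an object with "xyz": the shift along the tool's x, y, z in m, a list of three; "twist": the turn about the tool's z in rad. A call has 1 to 20 rows; each row shifts and turns the commanded pose from where the row before left it, along the tool's axes as they then stand; what a row does not reach is not made up. A row lasts 1/12 s, in which the tool goes at most 41.7 mm and 7.16 degrees, less where a joint would pass 70% of its speed; a pose out of reach is approached as far as the arm can. A call is refused whole if a number of a shift passes 0.0417 or a number of a turn 0.125, either way. A call with a gripper value outside its range is refused whole. "gripper" is the closure, from 0 (fully open) to 1 (shut), set as the call begins (left out, the last holds). The fingers move at their own pace and stop on an object; "newtons" is the grip in N (left out, the last holds). Time passes only in rows, so rows that do not move let the fingers close. It gives the time, the measured TCP pose, the force, the opening and the grip force at its end, in the units of the state.
- robot.sense(): the state, without advancing time (a new reading comes with each control period).
- robot.camera(name): name is "side" or "top" or "wrist"; returns the picture (400x640x3 uint8, red, green, blue); there is no depth.
- robot.camera_params(name): a dict with "fx", "fy", "cx", "cy" (pixels), "world_from_camera" (4x4, takes a point from camera to world coordinates); the wrist camera has in their place "mount" (4x4, takes a point from camera to tool coordinates, whose origin is the TCP and whose axes are the flange's). Camera axes: x right, y down, z forward; pixel columns grow to the right and rows downward; lengths in m; the calibration is good to about 2 mm. A picture is of the moment at which its call begins: read the wrist's pose just before it. camera_params takes no time and is no camera call.
- robot.hand_in(): hands the job in; it is judged then, once.
The state is a dict: "time_s": time; "joint_positions": joint angles; "joint_vel": joint speeds; "effort": joint torques, N m; "tool_pos": TCP position; "orientation": TCP orientation; "contact_force": force on the tool from outside, world axes, zero at the start; "torque": the same for the moment, N m; "opening": finger opening in m; "gripper_force": force on a finger pad.
Only numpy, scipy, OpenCV 4.12 (cv2) and the standard library are available. Lean on these libraries where they do the work, as an engineer would, in place of code of your own. Each camera call takes 0.05 s, during which the arm holds its last target. There are 200 camera calls.

TASK

Lift the silver coach out of the blue tray and stand it on the walnut shelf in front of the ramp of the display case, lined up with it; let go, then take it from behind and push it up the ramp and over the lip into the bay under the glass, against the sprung red buffer, until its rear wheels too have dropped behind the lip, and leave it there level. Do not drive the buffer to its end stop or topple the coach, and leave the hopper, bench, jar, lamp post and screwdriver where they stand.

Things in the scene. Friction and masses are not known exactly. Their poses are not given: they have to be found in the camera images.
- coach: Silver die-cast coach, 140 mm long (its y axis), 44 wide (x), 58 high (z), 0.3 to 0.55 kg, both ends alike. Origin: centre of its underside, level with the wheel bottoms. Flat end faces at y = +-70 mm, from 12 to 50 mm above the origin; flat parallel sides from 20 to 50 mm above it. It starts upright in the blue tray.
- coach_axles (a point): Middle of the coach between its axles, 9 mm above the wheel bottoms. The two axles lie 50 mm before and behind it along the coach's y; wheels are 9 mm in radius and do not turn: the coach slides on them. Its underframe is 12 mm above the wheel bottoms.
- tray: Fixed blue open tray, 94 x 184 mm (long along its y), rim 14 mm high, floor 5 mm above the shelf. Origin: centre of its underside.
- case: Fixed display case. Origin: on the shelf right under the lip, on the lane's centre line; +y is the push direction, z up. Clear side walls, inner faces at x = +-25.5 mm, 52 mm high, run from y = -100 to 140 mm; fingers cannot straddle the coach there. With the coach home its middle is at about y = 58 mm, its rear wheels behind the lip leaning on the step.
- ramp_foot (a point): Centre of the foot of the aluminium ramp, at shelf height, 100 mm before the lip; axes as the case's. The ramp is 51 mm wide and rises evenly to the lip. From here two green guide wings, 50 mm high, widen towards the shelf, to about 48 mm either side of the centre line 50 mm before the foot (case y = -150 mm). Before that is bare shelf.
- lip (a point): Centre of the ramp's top edge, 14 mm above the shelf. Straight behind it (+y) a step leads 5 mm down to the level wooden bay floor, 9 mm above the shelf. Axes as the case's.
- glass_edge (a point): Middle of the lower front edge of the glass top, 111 mm above the shelf and 48 mm beyond the lip. The glass is 116 mm wide, covers the bay from here to 174 mm beyond the lip and stands on four brass posts 50 mm either side of the centre line. Before this edge the lane is open from above.
- buffer (a joint): Sprung red buffer plate at the far end of the bay. Travel in m along the case's +y: 0 = out (face at case y = 124 mm, 27 to 51 mm above the shelf), 0.016 = end stop. Spring 300 N/m, 0.6 N preload. The coach's rear wheels drop with it pushed in about 4 to 8 mm; it then holds the coach against the lip.
- hopper: Bystander: matte black plastic coal hopper, 44 x 104 x 53 mm high, origin at the centre of its underside.
- bench: Bystander: white ceramic platform bench, 32 x 90 x 58 mm high, origin at the centre of its underside.
- jar: Bystander: jar of 56 mm diameter, 60 mm high, origin at the centre of its underside.
- lamp: Bystander: aluminium lamp post on a round foot of 52 mm, 159 mm high, easily knocked over, origin at the centre of its underside.
- driver: Bystander: screwdriver lying flat, 160 mm long along its x axis.

How it is judged:
By the outcome, as a careful person would: the job done as asked, in the order asked, and still so for the second after the job is handed in, with the robot touching nothing.
It also fails if it takes over 66 s, if anything falls off the work surface, if the arm or the gripper's body presses on something with over 40 N, if the wrist force passes 120 N, or if a joint passes its speed limit or range.

## Working session

There is one attempt and no reset: what is moved stays moved. The work goes in short steps, Python scripts to look and compute and a tool call to move; the robot and the scene stay as the last step left them, time stands still between calls to the robot, and variables do not carry over. Pictures are saved under pics/ and viewed, at most 10 in all, crops included, and the job is handed in when it is done.

Besides the shell and the picture viewer there is one more tool, called after ">>>" as name(argument=value, ...), one argument or row to a line, values as JSON. drive_tool: Moves the arm, as the interface text tells. Its arguments: {"type":"object","properties":{"rows":{"type":"array","items":{"type":"object","properties":{"xyz":{"type":"array","items":{"type":"number"}},"twist":{"type":"number"}}}},"gripper":{"type":"number"},"newtons":{"type":"number"}},"required":["rows"]}

```bash
mkdir -p pics && python3 - <<'E'
from plant import robot
import cv2,json
print(robot.sense())
for n in("side","top"):
    cv2.imwrite(f"pics/{n}0.png",robot.camera(n)[:,:,::-1])
    print(n,robot.camera_params(n))
print(robot.camera_params("wrist"))
E
```

```text
{'time_s': 0.0, 'joint_positions': array([-1.28190367e+00,  2.64791745e-01,  1.60537242e+00, -4.02538158e-05,
        1.27368339e+00, -3.69086246e-02]), 'joint_vel': array([ 0.00204023, -0.00025273,  0.00127572,  0.00015671, -0.00101074,
       -0.00202407]), 'effort': array([ 1.68090195e-03, -5.02105451e+01, -3.56870627e+01,  7.31154042e-02,
        2.93130835e-02, -1.52712369e-04]), 'tool_pos': array([ 0.21582412, -0.63881798,  0.23736285]), 'orientation': array([-3.13933787e+00, -4.47689007e-05,  3.25813055e-01]), 'contact_force': array([-0.21960217, -0.17804695, -0.47431362]), 'torque': array([-0.02013011,  0.04777628, -0.0104593 ]), 'gripper_force': 0.0, 'opening': 0.08799987820535386}
side {'fx': 408.24901655349015, 'fy': 408.24901655349015, 'cx': 317.23153633908913, 'cy': 204.61547617016822, 'world_from_camera': array([[-0.98118576, -0.12769129,  0.14480827,  0.4013486 ],
       [-0.19306172,  0.65395418, -0.73148554,  0.91878185],
       [-0.00129364, -0.74568013, -0.66630283,  0.96751591],
       [ 0.        ,  0.        ,  0.        ,  1.        ]])}
top {'fx': 363.65511530956144, 'fy': 363.65511530956144, 'cx': 315.0736838377908, 'cy': 203.27776610369065, 'world_from_camera': array([[ 0.00946114, -0.9838292 ,  0.17885913,  0.40887077],
       [-0.99970252, -0.00528505,  0.02381059, -0.04085526],
       [-0.02248027, -0.17903119, -0.98358653,  1.09818344],
       [ 0.        ,  0.        ,  0.        ,  1.        ]])}
{'fx': 284.483537978294, 'fy': 284.483537978294, 'cx': 321.4203130823458, 'cy': 197.80471226360038, 'mount': array([[ 4.91439010e-04, -9.66013712e-01, -2.58490362e-01,
         6.61052399e-02],
       [ 9.99999590e-01,  2.78276294e-04,  8.61231700e-04,
        -7.78530239e-05],
       [-7.60029892e-04, -2.58490679e-01,  9.66013453e-01,
        -1.45002227e-01],
       [ 0.00000000e+00,  0.00000000e+00,  0.00000000e+00,
         1.00000000e+00]])}
```

View pics/top0.png

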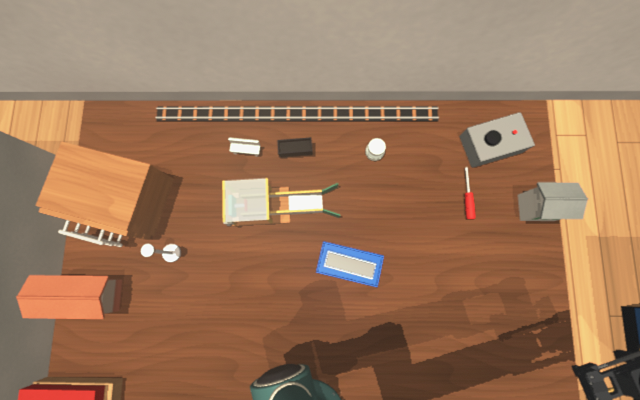

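View pics/side0.png

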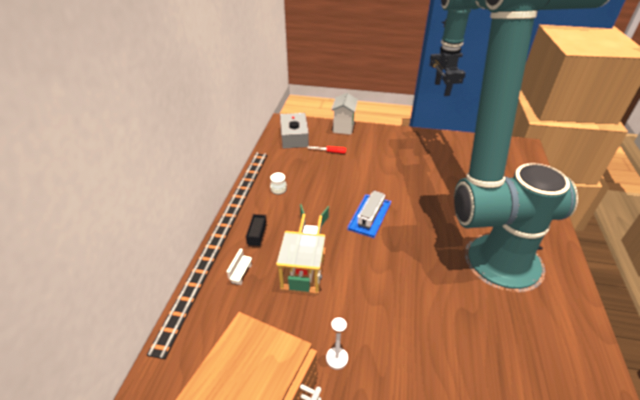

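The top view shows the tray and coach at about (350,265), the case at about (222-270,200), and the ramp foot near (323,203). The push is towards image-left, which is world +y. The lamp post is at (170,252). I'll enlarge that area.

```bash
cat > h.py <<'E'
import numpy as np,cv2
from plant import robot
from scipy.spatial.transform import Rotation as R
def cam(n,s=None):
    p=robot.camera_params(n)
    if n=="wrist":
        s=s or robot.sense(); T=np.eye(4); T[:3,:3]=R.from_euler('xyz',s["orientation"]).as_matrix(); T[:3,3]=s["tool_pos"]
        return p,T@p["mount"]
    return p,p["world_from_camera"]
def ray(p,T,u,v,z):
    d=T[:3,:3]@np.array([(u-p["cx"])/p["fx"],(v-p["cy"])/p["fy"],1]); o=T[:3,3]
    return o+d*(z-o[2])/d[2]
def proj(p,T,X):
    c=np.linalg.inv(T)@np.append(X,1); return np.array([p["fx"]*c[0]/c[2]+p["cx"],p["fy"]*c[1]/c[2]+p["cy"]])
E
python3 - <<'E'
from h import *
im=cv2.imread("pics/top0.png")
c=im[172:298,215:391]; cv2.imwrite("pics/topc.png",cv2.resize(c,None,fx=4.5,fy=4.5,interpolation=cv2.INTER_CUBIC))
E
```

```text
(no output)
```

View pics/topc.png

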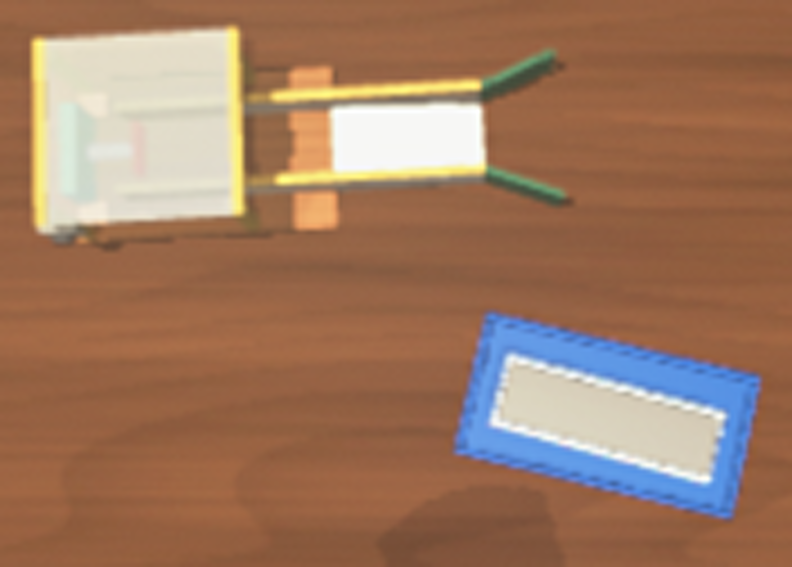

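The enlarged crop shows:
- **Coach roof corners:** (507,353), (725,413), (708,483) and (491,425).
- **Ramp:** lip at x≈332, foot at x≈485, y≈135.
- **Wall tops:** (483,86) and (487,170) at the foot.
- **Glass front edge:** (240,28) to (243,215).

```bash
python3 - <<'E'
from h import *
p,T=cam("top")
def q(u,v,z): return ray(p,T,215+(u+.5)/4.5-.5,172+(v+.5)/4.5-.5,z)
c=np.array([q(*a,.063) for a in((507,353),(725,413),(708,483),(491,425))])
print("coach",c.mean(0),c); d=(c[0]+c[3]-c[1]-c[2])/2; print(np.linalg.norm(d),np.degrees(np.arctan2(d[1],d[0])))
t=np.array([q(*a,.014) for a in((488,312),(760,378),(733,518),(457,455))]); d=(t[0]+t[3]-t[1]-t[2])/2
print("tray",t.mean(0),np.linalg.norm(d),np.degrees(np.arctan2(d[1],d[0])))
f=[q(485,103,0),q(485,167,0)];print("foot",f)
l=[q(331,104,.014),q(334,173,.014)];print("lip",l)
w=[q(483,86,.052),q(487,170,.052)];print("walltop@foot",w)
w=[q(272,97,.052),q(278,180,.052)];print("wall far",w)
g=[q(240,28,.111),q(243,215,.111)];print("glass",g)
g=[q(34,38,.115),q(40,230,.115)];print("glass far",g)
E
```

```text
coach [ 0.42312389 -0.11410826  0.063     ] [[ 0.46294816 -0.0515617   0.063     ]
 [ 0.42700345 -0.18722462  0.063     ]
 [ 0.38424392 -0.17589712  0.063     ]
 [ 0.41830005 -0.04174962  0.063     ]]
0.1393716047509234 75.45559847957615
tray [ 0.42585322 -0.11863454  0.014     ] 0.1824897489305635 77.3696535933798
foot [array([ 0.63618941, -0.03656397,  0.        ]), array([ 0.59175319, -0.03682446,  0.        ])]
lip [array([0.63209798, 0.06770977, 0.014     ]), array([0.58475175, 0.06461165, 0.014     ])]
walltop@foot [array([ 0.63676606, -0.03539333,  0.052     ]), array([ 0.58113141, -0.03832194,  0.052     ])]
wall far [array([0.62876663, 0.10272748, 0.052     ]), array([0.57377561, 0.09721572, 0.052     ])]
glass [array([0.66018728, 0.11590833, 0.111     ]), array([0.54273588, 0.11022483, 0.111     ])]
glass far [array([0.65229056, 0.24354979, 0.115     ]), array([0.53220133, 0.23320968, 0.115     ])]
```

>>> drive_tool(
  rows=[
    {"xyz": [0.0182,-0.0215,0]},
    {"xyz": [0.0182,-0.0215,0]},
    {"xyz": [0.0182,-0.0215,0]},
    {"xyz": [0.0182,-0.0215,0]},
    {"xyz": [0.0182,-0.0215,0]},
    {"xyz": [0.0182,-0.0215,0]},
    {"xyz": [0.0182,-0.0215,0]},
    {"xyz": [0.0182,-0.0215,0]},
    {"xyz": [0.0182,-0.0215,0]},
    {"xyz": [0.0182,-0.0215,0]},
    {"xyz": [0.0182,-0.0215,0]},
    {"xyz": [0.0182,-0.0215,0]},
    {"xyz": [0.0182,-0.0215,0]},
    {"xyz": [0.0182,-0.0215,0]},
    {"xyz": [0.0182,-0.0215,0]},
    {"xyz": [0.0182,-0.0215,0]},
    {"xyz": [0.0182,-0.0215,0]},
    {"xyz": [0.0182,-0.0215,0]},
    {"xyz": [0.0182,-0.0215,0]},
    {"xyz": [0.0182,-0.0215,0]},
  ],
  gripper=0,
)

```text
$.rows[0]: bad value
```

>>> drive_tool(
  rows=[
    {"xyz": [0,0,0],"twist": -0.09},
    {"xyz": [0,0,0],"twist": -0.09},
    {"xyz": [0,0,0],"twist": -0.09},
    {"xyz": [0,0,0],"twist": -0.09},
    {"xyz": [0,0,0],"twist": -0.09},
    {"xyz": [0,0,0],"twist": -0.09},
    {"xyz": [0,0,0],"twist": -0.09},
    {"xyz": [0,0,0],"twist": -0.09},
    {"xyz": [0,0,0],"twist": -0.09},
    {"xyz": [0,0,0],"twist": -0.09},
    {"xyz": [0,0,0],"twist": -0.09},
    {"xyz": [0,0,0]},
    {"xyz": [0,0,0]},
    {"xyz": [0,0,0]},
  ],
)

```text
$.rows[11]: bad value
```

```bash
python3 - <<'E'
from h import *
s=robot.sense();print(s["time_s"],s["tool_pos"],s["orientation"],s["joint_positions"])
cv2.imwrite("pics/w1.png",robot.camera("wrist")[:,:,::-1])
np.save("w1T.npy",cam("wrist",s)[1])
E
```

```text
0.1 [ 0.21585822 -0.63890158  0.23756045] [-3.13963255e+00 -6.63838346e-05  3.25782208e-01] [-1.28190695e+00  2.64657895e-01  1.60517354e+00 -6.23161579e-06
  1.27372243e+00 -3.68910644e-02]
```

View pics/w1.png

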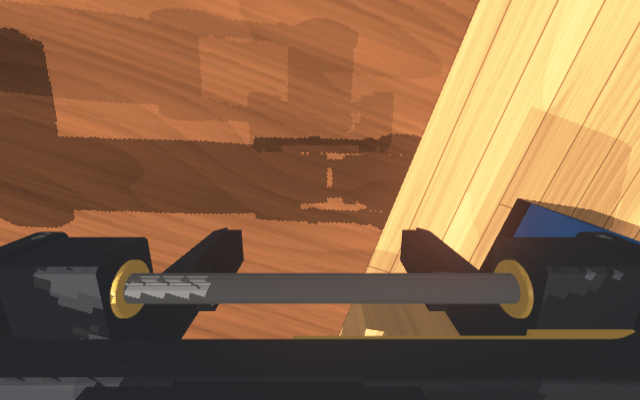

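Both calls were refused because every row needs a twist, so nothing has moved. The wrist picture only shows the fingers and empty shelf. I'll resend with a twist in every row.

>>> drive_tool(
  rows=[
    {"xyz": [0.0182,-0.0215,0],"twist": 0},
    {"xyz": [0.0182,-0.0215,0],"twist": 0},
    {"xyz": [0.0182,-0.0215,0],"twist": 0},
    {"xyz": [0.0182,-0.0215,0],"twist": 0},
    {"xyz": [0.0182,-0.0215,0],"twist": 0},
    {"xyz": [0.0182,-0.0215,0],"twist": 0},
    {"xyz": [0.0182,-0.0215,0],"twist": 0},
    {"xyz": [0.0182,-0.0215,0],"twist": 0},
    {"xyz": [0.0182,-0.0215,0],"twist": 0},
    {"xyz": [0.0182,-0.0215,0],"twist": 0},
    {"xyz": [0.0182,-0.0215,0],"twist": 0},
    {"xyz": [0.0182,-0.0215,0],"twist": 0},
    {"xyz": [0.0182,-0.0215,0],"twist": 0},
    {"xyz": [0.0182,-0.0215,0],"twist": 0},
    {"xyz": [0.0182,-0.0215,0],"twist": 0},
    {"xyz": [0.0182,-0.0215,0],"twist": 0},
    {"xyz": [0.0182,-0.0215,0],"twist": 0},
    {"xyz": [0.0182,-0.0215,0],"twist": 0},
    {"xyz": [0.0182,-0.0215,0],"twist": 0},
    {"xyz": [0.0182,-0.0215,0],"twist": 0},
  ],
  gripper=0,
)

```text
time_s: 1.82
tool_pos: [0.4233, -0.1142, 0.2386]
orientation: [3.142, 0.0, 0.326]
contact_force: [0.3, -0.5, 0.8]
opening: 0.088
gripper_force: 0.0
```

>>> drive_tool(
  rows=[
    {"xyz": [0,0,0],"twist": -0.09},
    {"xyz": [0,0,0],"twist": -0.09},
    {"xyz": [0,0,0],"twist": -0.09},
    {"xyz": [0,0,0],"twist": -0.09},
    {"xyz": [0,0,0],"twist": -0.09},
    {"xyz": [0,0,0],"twist": -0.09},
    {"xyz": [0,0,0],"twist": -0.09},
    {"xyz": [0,0,0],"twist": -0.09},
    {"xyz": [0,0,0],"twist": -0.09},
    {"xyz": [0,0,0],"twist": -0.09},
    {"xyz": [0,0,0],"twist": -0.09},
    {"xyz": [0,0,0],"twist": 0},
    {"xyz": [0,0,0],"twist": 0},
    {"xyz": [0,0,0],"twist": 0},
  ],
)

```text
time_s: 2.98
tool_pos: [0.4231, -0.1156, 0.2386]
orientation: [-3.141, 0.0, 1.314]
contact_force: [0.3, -0.6, 0.6]
opening: 0.0881
gripper_force: 0.0
```

```bash
python3 - <<'E'
from h import *
s=robot.sense();print(s["time_s"],s["tool_pos"],s["orientation"],s["joint_positions"])
cv2.imwrite("pics/w2.png",robot.camera("wrist")[:,:,::-1])
np.save("w2T.npy",cam("wrist",s)[1])
E
```

```text
2.9833 [ 0.42313129 -0.11556897  0.2385679 ] [-3.14136224e+00  2.60657353e-06  1.31358483e+00] [-3.23409251e-01 -1.97525784e-01  2.08007631e+00 -1.87446056e-05
  1.25927186e+00 -6.61920046e-02]
```

View pics/w2.png

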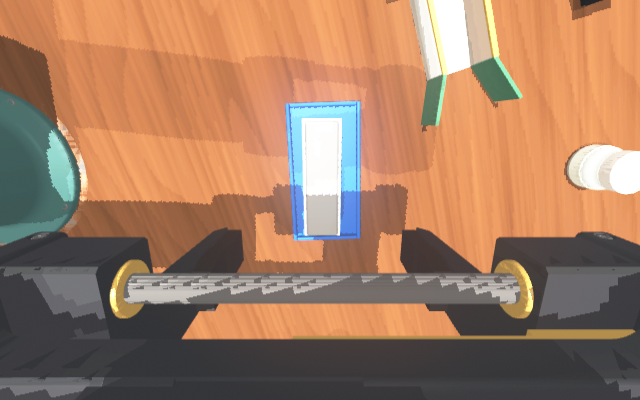

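The wrist picture shows the coach roof with corners near (303,118), (341,118), (341,236) and (304,236). The ramp foot is at about (442,78)-(471,67), with the wing tips at (432,125) and (520,97).

```bash
python3 - <<'E'
from h import *
p=robot.camera_params("wrist");T=np.load("w2T.npy")
c=np.array([ray(p,T,*a,.063) for a in((303,118),(341,118),(341,236),(304,236))])
d=(c[0]+c[1]-c[2]-c[3])/2
print(c.mean(0),np.linalg.norm(d),np.linalg.norm(c[1]-c[0]),np.degrees(np.arctan2(d[1],d[0])))
print([ray(p,T,*a,0) for a in((442,78),(471,67))])
im=cv2.imread("pics/w2.png")
a=cv2.resize(im[95:245,265:385],None,fx=4,fy=4,interpolation=cv2.INTER_CUBIC)
b=cv2.resize(im[0:150,400:500],None,fx=4,fy=4,interpolation=cv2.INTER_CUBIC)[:600]
cv2.imwrite("pics/w2c.png",np.hstack([a,b])[:, :800])
E
```

```text
[ 0.42435873 -0.11473811  0.063     ] 0.13750398457090357 0.04123151283576333 75.57339421481946
[array([ 0.59959316, -0.03895869,  0.        ]), array([ 0.63632378, -0.03545529,  0.        ])]
```

View pics/w2c.png

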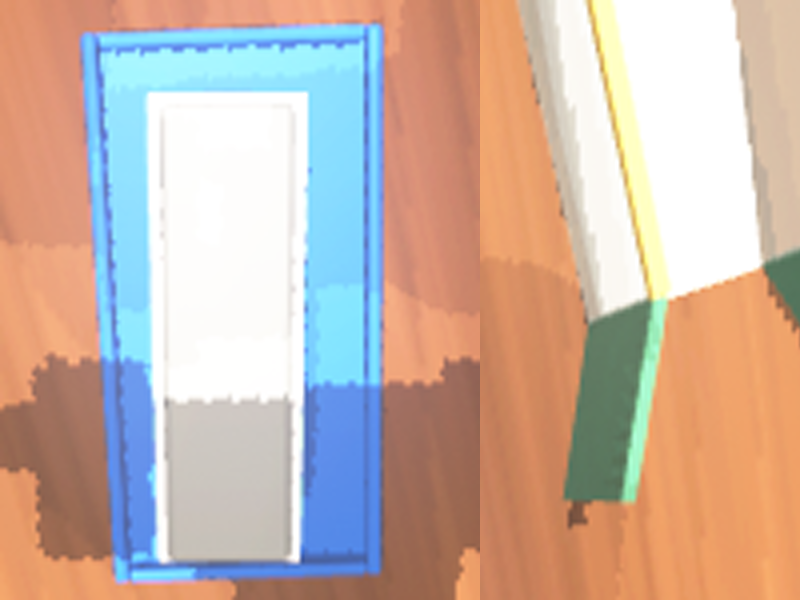

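>>> drive_tool(
  rows=[
    {"xyz": [0.001,0.001,0.0175],"twist": 0},
    {"xyz": [0,0,0.0175],"twist": 0},
    {"xyz": [0,0,0.0175],"twist": 0},
    {"xyz": [0,0,0.0175],"twist": 0},
    {"xyz": [0,0,0.0175],"twist": 0},
    {"xyz": [0,0,0.0175],"twist": 0},
    {"xyz": [0,0,0.0175],"twist": 0},
    {"xyz": [0,0,0.0175],"twist": 0},
    {"xyz": [0,0,0.0175],"twist": 0},
    {"xyz": [0,0,0.0175],"twist": 0},
    {"xyz": [0,0,0.0175],"twist": 0},
    {"xyz": [0,0,0.0175],"twist": 0},
    {"xyz": [0,0,0.0046],"twist": 0},
    {"xyz": [0,0,0],"twist": 0},
    {"xyz": [0,0,0],"twist": 0},
  ],
)

```text
time_s: 4.28
tool_pos: [0.4247, -0.1149, 0.0244]
orientation: [-3.141, -0.0, 1.315]
contact_force: [-0.8, -0.5, 0.1]
opening: 0.0883
gripper_force: 0.0
```

>>> drive_tool(
  rows=[
    {"xyz": [0,0,0],"twist": 0},
    {"xyz": [0,0,0],"twist": 0},
    {"xyz": [0,0,0],"twist": 0},
    {"xyz": [0,0,0],"twist": 0},
    {"xyz": [0,0,0],"twist": 0},
    {"xyz": [0,0,0],"twist": 0},
    {"xyz": [0,0,0],"twist": 0},
    {"xyz": [0,0,0],"twist": 0},
    {"xyz": [0,0,0],"twist": 0},
    {"xyz": [0,0,0],"twist": 0},
    {"xyz": [0,0,0],"twist": 0},
    {"xyz": [0,0,0],"twist": 0},
  ],
  gripper=1,
  newtons=30,
)

```text
time_s: 5.28
tool_pos: [0.4244, -0.1148, 0.0242]
orientation: [-3.141, -0.0, 1.316]
contact_force: [-3.0, 0.7, 4.1]
opening: 0.0439
gripper_force: 30.0
```

>>> drive_tool(
  rows=[
    {"xyz": [0,0,-0.005],"twist": 0},
    {"xyz": [0,0,-0.01],"twist": 0},
    {"xyz": [0,0,-0.01],"twist": 0},
    {"xyz": [0,0,-0.01],"twist": 0},
    {"xyz": [0,0,-0.01],"twist": 0},
    {"xyz": [0,0,-0.01],"twist": 0},
    {"xyz": [0,0,-0.01],"twist": 0},
    {"xyz": [0,0,-0.01],"twist": 0},
    {"xyz": [0,0,-0.01],"twist": -0.05},
    {"xyz": [0,0,-0.01],"twist": -0.05},
    {"xyz": [0,0,-0.005],"twist": -0.05},
    {"xyz": [0,0,0],"twist": -0.05},
    {"xyz": [0,0,0],"twist": -0.05},
    {"xyz": [0,0,0],"twist": -0.05},
    {"xyz": [0,0,0],"twist": -0.011},
    {"xyz": [0,0,0],"twist": 0},
  ],
)

```text
time_s: 6.62
tool_pos: [0.4245, -0.1149, 0.1245]
orientation: [3.141, 0.0, 1.626]
contact_force: [-0.3, -0.1, -1.9]
opening: 0.0439
gripper_force: 30.0
```

>>> drive_tool(
  rows=[
    {"xyz": [-0.003,0.008,0],"twist": 0},
    {"xyz": [-0.003,0.012,0],"twist": 0},
    {"xyz": [-0.003,0.012,0],"twist": 0},
    {"xyz": [-0.003,0.012,0],"twist": 0},
    {"xyz": [-0.003,0.012,0],"twist": 0},
    {"xyz": [-0.003,0.012,0],"twist": 0},
    {"xyz": [-0.003,0.012,0],"twist": 0},
    {"xyz": [-0.003,0.012,0],"twist": 0},
    {"xyz": [-0.003,0.012,0],"twist": 0},
    {"xyz": [-0.003,0.012,0],"twist": 0},
    {"xyz": [-0.003,0.012,0],"twist": 0},
    {"xyz": [-0.003,0.012,0],"twist": 0},
    {"xyz": [-0.003,0.012,0],"twist": 0},
    {"xyz": [-0.003,0.012,0],"twist": 0},
    {"xyz": [-0.003,0.012,0],"twist": 0},
    {"xyz": [-0.003,0.0125,0],"twist": 0},
    {"xyz": [0,0,0],"twist": 0},
    {"xyz": [0,0,0],"twist": 0},
    {"xyz": [0,0,0],"twist": 0},
  ],
)

```text
time_s: 8.2
tool_pos: [0.6149, -0.1521, 0.1234]
orientation: [-3.14, -0.001, 1.627]
contact_force: [-0.9, 0.2, -2.8]
opening: 0.0435
gripper_force: 30.0
```

```bash
python3 - <<'E'
from h import *
s=robot.sense();print(s["time_s"],s["tool_pos"],s["orientation"])
cv2.imwrite("pics/w3.png",robot.camera("wrist")[:,:,::-1])
np.save("w3T.npy",cam("wrist",s)[1])
E
```

```text
8.2 [ 0.61491324 -0.15210198  0.12339309] [-3.13989202e+00 -5.53292690e-04  1.62681617e+00]
```

View pics/w3.png

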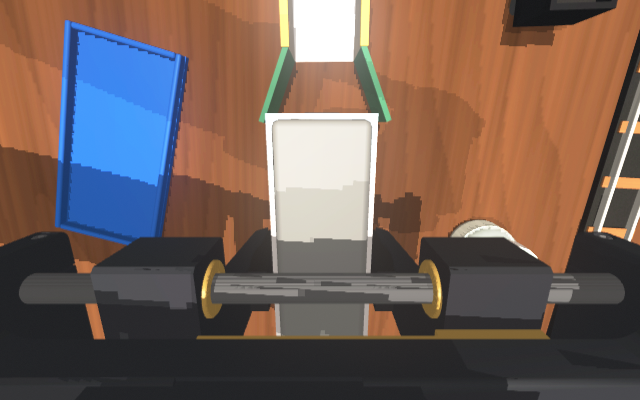

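The coach is held in line with the lane. The ramp-foot corners are at (295,62) and (355,62), and the inner wall tops at (288,46) and (361,46). The wing tips are at (264,121) and (388,121), and the coach roof front at (266..378,115).

```bash
python3 - <<'E'
from h import *
p=robot.camera_params("wrist");T=np.load("w3T.npy")
im=cv2.imread("pics/w3.png")
def tool(X):
    y=1.62682;d=X[:2]-np.array([.61491,-.15210]);return d@[np.cos(y),np.sin(y)],d@[np.sin(y),-np.cos(y)]
for n,a,z in(("footL",(295,62),0),("footR",(355,62),0),("wL",(288,46),.052),("wR",(361,46),.052),("tipL",(262,121),.05),("tipR",(389,121),.05),("cL",(266,115),.15),("cR",(378,115),.15)):
    X=ray(p,T,*a,z);print(n,X,tool(X))
# yellow wall top columns per row
h=cv2.cvtColor(im,cv2.COLOR_BGR2HSV)
for v in(2,12,22,32,42):
    m=np.where((h[v,250:400,0]>20)&(h[v,250:400,0]<35)&(h[v,250:400,1]>90)&(h[v,250:400,2]>150))[0]+250
    l=m[m<320];r=m[m>320]
    if len(l)and len(r): print(v,l.min(),l.max(),r.min(),r.max(), [tool(ray(p,T,u,v,.052)) for u in (l.mean(),r.mean())])
E
```

```text
footL [ 0.58530401 -0.03754658  0.        ] (np.float64(0.11603146420976271), np.float64(-0.02314519438613686))
footR [ 0.63718975 -0.03463035  0.        ] (np.float64(0.11603780703999213), np.float64(0.028822434866283414))
wL [ 0.58523198 -0.03710839  0.052     ] (np.float64(0.11647300369040567), np.float64(-0.023192569682625768))
wR [ 0.63546142 -0.03428988  0.052     ] (np.float64(0.11647452173332756), np.float64(0.0271158769194506))
tipL [ 0.56705328 -0.08812422  0.05      ] (np.float64(0.06655511075714426), np.float64(-0.04419935672766872))
tipR [ 0.66104091 -0.08280762  0.05      ] (np.float64(0.06660059180563528), np.float64(0.0499385134893873))
cL [ 0.58899598 -0.08480385  0.15      ] (np.float64(0.06864161012055525), np.float64(-0.02210515381473899))
cR [ 0.63370347 -0.0822766   0.15      ] (np.float64(0.06866152396347498), np.float64(0.02267370564960302))
2 279 287 361 369 [(np.float64(0.1429894034478321), np.float64(-0.02572767130234976)), (np.float64(0.142977925646906), np.float64(0.028809746870601463))]
32 280 288 360 368 [(np.float64(0.12511583926437345), np.float64(-0.026147894026748584)), (np.float64(0.12511318545867495), np.float64(0.028844237789505737))]
42 281 288 360 368 [(np.float64(0.11896257037929657), np.float64(-0.02576894681044366)), (np.float64(0.11896298626316293), np.float64(0.029084965132434117))]
```

>>> drive_tool(
  rows=[
    {"xyz": [0,0.0017,0.006],"twist": 0},
    {"xyz": [0,0,0.01],"twist": 0},
    {"xyz": [0,0,0.01],"twist": 0},
    {"xyz": [0,0,0.01],"twist": 0},
    {"xyz": [0,0,0.01],"twist": 0},
    {"xyz": [0,0,0.01],"twist": 0},
    {"xyz": [0,0,0.01],"twist": 0},
    {"xyz": [0,0,0.01],"twist": 0},
    {"xyz": [0,0,0.01],"twist": 0},
    {"xyz": [0,0,0.007],"twist": 0},
    {"xyz": [0,0,0.005],"twist": 0},
    {"xyz": [0,0,0.0035],"twist": 0},
    {"xyz": [0,0,0.002],"twist": 0},
    {"xyz": [0,0,0],"twist": 0},
    {"xyz": [0,0,0],"twist": 0},
  ],
)

```text
time_s: 9.5
tool_pos: [0.6174, -0.1523, 0.021]
orientation: [3.141, 0.0, 1.627]
contact_force: [-0.1, 1.1, -2.9]
opening: 0.0436
gripper_force: 30.0
```

>>> drive_tool(
  rows=[
    {"xyz": [0,-0.0005,0.0008],"twist": 0},
    {"xyz": [0,0,0.0007],"twist": 0},
    {"xyz": [0,0,0.0005],"twist": 0},
    {"xyz": [0,0,0],"twist": 0},
    {"xyz": [0,0,0],"twist": 0},
  ],
)

```text
time_s: 9.92
tool_pos: [0.6169, -0.1523, 0.0193]
orientation: [3.141, 0.0, 1.627]
contact_force: [-0.7, 0.4, 0.8]
opening: 0.044
gripper_force: 30.0
```

>>> drive_tool(
  rows=[
    {"xyz": [0,0,0],"twist": 0},
    {"xyz": [0,0,0],"twist": 0},
    {"xyz": [0,0,0],"twist": 0},
    {"xyz": [0,0,0],"twist": 0},
    {"xyz": [0,0,0],"twist": 0},
    {"xyz": [0,0,0],"twist": 0},
    {"xyz": [0,0,0],"twist": 0},
    {"xyz": [0,0,0],"twist": 0},
  ],
  gripper=0,
)

```text
time_s: 10.58
tool_pos: [0.6166, -0.1522, 0.0186]
orientation: [-3.142, -0.0, 1.627]
contact_force: [0.3, -0.0, -0.9]
opening: 0.0884
gripper_force: 0.0
```

>>> drive_tool(
  rows=[
    {"xyz": [0,0,-0.01],"twist": 0},
    {"xyz": [0,0,-0.01],"twist": 0},
    {"xyz": [0,0,-0.01],"twist": 0},
    {"xyz": [0,0,-0.01],"twist": 0},
    {"xyz": [0,0,-0.015],"twist": 0},
    {"xyz": [0,0,-0.015],"twist": 0},
    {"xyz": [0,0,-0.01],"twist": 0},
    {"xyz": [-0.014,0,0],"twist": 0},
    {"xyz": [-0.014,0,0],"twist": 0},
    {"xyz": [-0.014,0,0],"twist": 0},
    {"xyz": [-0.014,0,0],"twist": 0},
    {"xyz": [-0.014,0,0],"twist": 0},
    {"xyz": [-0.014,0,0],"twist": 0},
    {"xyz": [-0.014,0,0],"twist": 0},
    {"xyz": [0,0,0],"twist": 0},
    {"xyz": [0,0,0],"twist": 0},
  ],
)

```text
time_s: 11.92
tool_pos: [0.6219, -0.2512, 0.0982]
orientation: [-3.141, -0.001, 1.625]
contact_force: [0.1, 0.4, -0.4]
opening: 0.0882
gripper_force: 0.0
```

>>> drive_tool(
  rows=[
    {"xyz": [0,0,0],"twist": 0},
    {"xyz": [0,0,0],"twist": 0},
    {"xyz": [0,0,0],"twist": 0},
    {"xyz": [0,0,0],"twist": 0},
    {"xyz": [0,0,0.01],"twist": 0},
    {"xyz": [0,0,0.01],"twist": 0},
    {"xyz": [0,0,0.01],"twist": 0},
    {"xyz": [0,0,0.01],"twist": 0},
    {"xyz": [0,0,0.01],"twist": 0},
    {"xyz": [0,0,0.01],"twist": 0},
    {"xyz": [0,0,0.01],"twist": 0},
    {"xyz": [0,0,0.005],"twist": 0},
    {"xyz": [0,0,0],"twist": 0},
    {"xyz": [0,0,0],"twist": 0},
  ],
  gripper=1,
  newtons=20,
)

```text
time_s: 13.08
tool_pos: [0.6218, -0.25, 0.0231]
orientation: [-3.141, -0.0, 1.627]
contact_force: [0.8, 0.0, 0.2]
opening: 0.0007
gripper_force: 0.0
```

```bash
python3 - <<'E'
from h import *
s=robot.sense();print(s["time_s"],s["tool_pos"],s["orientation"],s["opening"],s["contact_force"])
cv2.imwrite("pics/w4.png",robot.camera("wrist")[:,:,::-1])
np.save("w4T.npy",cam("wrist",s)[1])
E
```

```text
13.0833 [ 0.62184286 -0.24997985  0.02307018] [-3.14085144e+00 -3.89628520e-04  1.62672702e+00] 0.0006568462283304203 [0.77998813 0.03580371 0.188689  ]
```

View pics/w4.png

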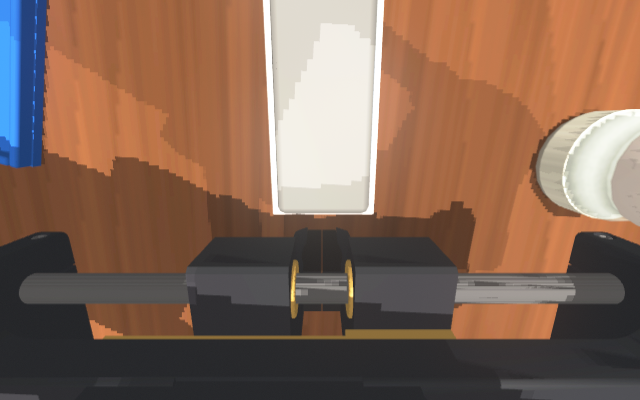

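The coach stands upright in line ahead of the shut fingers: roof rear edge at (273..375,213), fingers at x≈322. I'll start the push.

>>> drive_tool(
  rows=[
    {"xyz": [0.005,0,-0.001],"twist": 0},
    {"xyz": [0.005,0,0],"twist": 0},
    {"xyz": [0.003,0,0],"twist": 0},
    {"xyz": [0.003,0,0],"twist": 0},
    {"xyz": [0.003,0,0],"twist": 0},
    {"xyz": [0.004,0,0],"twist": 0},
    {"xyz": [0.004,0,0],"twist": 0},
    {"xyz": [0.004,0,0],"twist": 0},
    {"xyz": [0.004,0,0],"twist": 0},
    {"xyz": [0.004,0,0],"twist": 0},
    {"xyz": [0.004,0,0],"twist": 0},
    {"xyz": [0.004,0,0],"twist": 0},
    {"xyz": [0.004,0,0],"twist": 0},
    {"xyz": [0.004,0,0],"twist": 0},
    {"xyz": [0.004,0,0],"twist": 0},
    {"xyz": [0.004,0,0],"twist": 0},
    {"xyz": [0.004,0,0],"twist": 0},
    {"xyz": [0.004,0,0],"twist": 0},
    {"xyz": [0.004,0,0],"twist": 0},
    {"xyz": [0.004,0,0],"twist": 0},
  ],
)

```text
time_s: 14.8
tool_pos: [0.618, -0.1712, 0.0251]
orientation: [3.141, 0.001, 1.627]
contact_force: [0.9, -5.9, 5.3]
opening: 0.0005
gripper_force: 2.6
```

```bash
python3 - <<'E'
from h import *
s=robot.sense();print(s["time_s"],s["tool_pos"],s["orientation"],s["opening"],s["contact_force"])
cv2.imwrite("pics/w5.png",robot.camera("wrist")[:,:,::-1])
np.save("w5T.npy",cam("wrist",s)[1])
E
```

```text
14.8 [ 0.61804372 -0.1711813   0.02510415] [3.14069950e+00 7.26344878e-04 1.62686561e+00] 0.0004532914357961791 [ 0.90382562 -5.89354162  5.25271012]
```

View pics/w5.png

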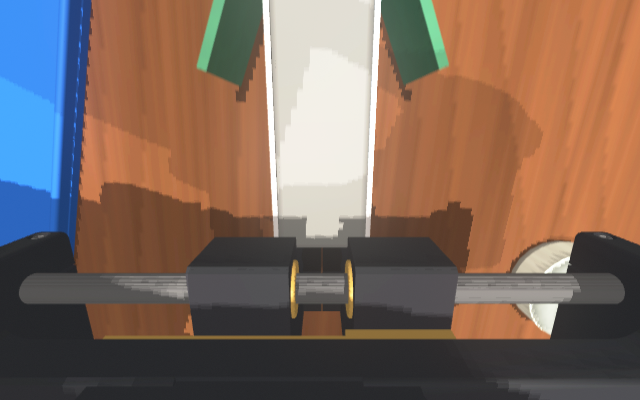

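The coach is still straight, entering between the wings (wing tips at (200,70) and (447,68), coach edges x 270-375). I'll keep pushing.

>>> drive_tool(
  rows=[
    {"xyz": [0.004,0,0],"twist": 0},
    {"xyz": [0.004,0,0],"twist": 0},
    {"xyz": [0.004,0,0],"twist": 0},
    {"xyz": [0.004,0,0],"twist": 0},
    {"xyz": [0.004,0,0],"twist": 0},
    {"xyz": [0.004,0,0],"twist": 0},
    {"xyz": [0.004,0,0],"twist": 0},
    {"xyz": [0.004,0,0],"twist": 0},
    {"xyz": [0.004,0,0],"twist": 0},
    {"xyz": [0.004,0,0],"twist": 0},
    {"xyz": [0.004,0,0],"twist": 0},
    {"xyz": [0.004,0,0],"twist": 0},
    {"xyz": [0.004,0,0],"twist": 0},
    {"xyz": [0.004,0,0],"twist": 0},
    {"xyz": [0.004,0,0],"twist": 0},
    {"xyz": [0.004,0,0],"twist": 0},
    {"xyz": [0.004,0,0],"twist": 0},
    {"xyz": [0.004,0,0],"twist": 0},
    {"xyz": [0.004,0,0],"twist": 0},
    {"xyz": [0.004,0,0],"twist": 0},
  ],
)

```text
time_s: 16.52
tool_pos: [0.6131, -0.0909, 0.0246]
orientation: [-3.142, -0.0, 1.627]
contact_force: [-0.3, -1.4, -0.8]
opening: 0.0005
gripper_force: 1.2
```

>>> drive_tool(
  rows=[
    {"xyz": [0.004,0,0],"twist": 0},
    {"xyz": [0.004,0,0],"twist": 0},
    {"xyz": [0.004,0,0],"twist": 0},
    {"xyz": [0.004,0,0],"twist": 0},
    {"xyz": [0.004,0,0],"twist": 0},
    {"xyz": [0.004,0,0],"twist": 0},
    {"xyz": [0.004,0,0],"twist": 0},
    {"xyz": [0.004,0,0],"twist": 0},
    {"xyz": [0.004,0,0],"twist": 0},
    {"xyz": [0.004,0,0],"twist": 0},
    {"xyz": [0.004,0,0],"twist": 0},
    {"xyz": [0.004,0,0],"twist": 0},
    {"xyz": [0.004,0,0],"twist": 0},
    {"xyz": [0.004,0,0],"twist": 0},
    {"xyz": [0.004,0,0],"twist": 0},
    {"xyz": [0.004,0,0],"twist": 0},
    {"xyz": [0.004,0,0],"twist": 0},
    {"xyz": [0.004,0,0],"twist": 0},
    {"xyz": [0.004,0,0],"twist": 0},
    {"xyz": [0.004,0,0],"twist": 0},
  ],
)

```text
time_s: 18.18
tool_pos: [0.6108, -0.0126, 0.0266]
orientation: [3.137, 0.002, 1.627]
contact_force: [1.0, -7.5, 5.9]
opening: 0.0003
gripper_force: 3.7
```

>>> drive_tool(
  rows=[
    {"xyz": [0.003,0,0],"twist": 0},
    {"xyz": [0.003,0,0],"twist": 0},
    {"xyz": [0.003,0,0],"twist": 0},
    {"xyz": [0.003,0,0],"twist": 0},
    {"xyz": [0.003,0,0],"twist": 0},
    {"xyz": [0.003,0,0],"twist": 0},
    {"xyz": [0.003,0,0],"twist": 0},
    {"xyz": [0.003,0,0],"twist": 0},
    {"xyz": [0.003,0,0],"twist": 0},
    {"xyz": [0.003,0,0],"twist": 0},
    {"xyz": [0,0,0],"twist": 0},
  ],
)

```text
time_s: 19.1
tool_pos: [0.6095, 0.0174, 0.027]
orientation: [3.137, 0.002, 1.627]
contact_force: [2.6, -6.9, 5.5]
opening: 0.0004
gripper_force: 3.6
```

```bash
python3 - <<'E'
from h import *
s=robot.sense();print(s["time_s"],s["tool_pos"],s["orientation"],s["contact_force"])
f=lambda im,x0,x1,y0,y1,k:cv2.resize(im[y0:y1,x0:x1],None,fx=k,fy=k,interpolation=cv2.INTER_CUBIC)
S=robot.camera("side")[:,:,::-1];W=robot.camera("wrist")[:,:,::-1]
cv2.imwrite("pics/m1.png",np.vstack([f(S,240,360,190,300,4)[:, :480][:380],f(W,200,440,0,110,2)]) )
cv2.imwrite("pics/s6.png",S);cv2.imwrite("pics/w6.png",W);np.save("w6T.npy",cam("wrist",s)[1])
# predicted roof rear edge rows if finger half depth h
y=s["orientation"][2];p,T=cam("wrist",s)
d=np.array([-np.sin(y-np.pi/2),np.cos(y-np.pi/2),0])
for h in(.006,.009,.012): print(h,proj(p,T,s["tool_pos"]*[1,1,0]+d*h+[0,0,.072]))
E
```

```text
19.1 [0.60952173 0.0174024  0.0269747 ] [3.13659599e+00 2.34502664e-03 1.62729356e+00] [ 2.60781749 -6.85965961  5.51695732]
0.006 [321.88409315 279.76805093]
0.009 [321.8912479 272.9470191]
0.012 [321.89850402 266.02934974]
```

>>> drive_tool(
  rows=[
    {"xyz": [0.002,0,0],"twist": 0},
    {"xyz": [0.002,0,0],"twist": 0},
    {"xyz": [0.002,0,0],"twist": 0},
    {"xyz": [0.002,0,0],"twist": 0},
    {"xyz": [0.002,0,0],"twist": 0},
    {"xyz": [0.002,0,0],"twist": 0},
  ],
)

```text
time_s: 19.7
tool_pos: [0.6098, 0.0274, 0.0282]
orientation: [3.135, 0.005, 1.628]
contact_force: [0.6, -14.2, 13.7]
opening: 0.0005
gripper_force: 8.0
```

>>> drive_tool(
  rows=[
    {"xyz": [0.0015,0,0],"twist": 0},
    {"xyz": [0.0015,0,0],"twist": 0},
    {"xyz": [0,0,0],"twist": 0},
  ],
)

```text
time_s: 19.95
tool_pos: [0.6096, 0.0301, 0.0284]
orientation: [3.135, 0.006, 1.628]
contact_force: [0.1, -14.7, 13.9]
opening: 0.0005
gripper_force: 7.7
```

>>> drive_tool(
  rows=[
    {"xyz": [0.0015,0,0],"twist": 0},
    {"xyz": [0.0015,0,0],"twist": 0},
    {"xyz": [0,0,0],"twist": 0},
  ],
)

```text
time_s: 20.2
tool_pos: [0.6095, 0.033, 0.0286]
orientation: [3.135, 0.006, 1.628]
contact_force: [-0.4, -12.5, 10.4]
opening: 0.0002
gripper_force: 6.3
```

>>> drive_tool(
  rows=[
    {"xyz": [0.0015,0,-0.0005],"twist": 0},
    {"xyz": [0.0015,0,-0.0005],"twist": 0},
    {"xyz": [0,0,0],"twist": 0},
  ],
)

```text
time_s: 20.45
tool_pos: [0.6061, 0.0397, 0.0259]
orientation: [3.141, -0.0, 1.627]
contact_force: [0.8, -2.0, 1.7]
opening: 0.001
gripper_force: 1.3
```

>>> drive_tool(
  rows=[
    {"xyz": [0.001,0,0],"twist": 0},
    {"xyz": [0.001,0,0],"twist": 0},
    {"xyz": [0,0,0],"twist": 0},
  ],
)

```text
time_s: 20.7
tool_pos: [0.6048, 0.0418, 0.0247]
orientation: [-3.14, 0.0, 1.627]
contact_force: [0.9, -3.7, -1.4]
opening: 0.0002
gripper_force: 1.6
```

>>> drive_tool(
  rows=[
    {"xyz": [0.001,0,0],"twist": 0},
    {"xyz": [0.001,0,0],"twist": 0},
    {"xyz": [0,0,0],"twist": 0},
  ],
)

```text
time_s: 20.95
tool_pos: [0.6052, 0.0437, 0.0252]
orientation: [-3.141, -0.0, 1.627]
contact_force: [1.2, -2.8, -1.2]
opening: 0.0005
gripper_force: 1.6
```

>>> drive_tool(
  rows=[
    {"xyz": [0.001,0,0],"twist": 0},
    {"xyz": [0.001,0,0],"twist": 0},
    {"xyz": [0,0,0],"twist": 0},
    {"xyz": [0,0,0],"twist": 0},
  ],
)

```text
time_s: 21.28
tool_pos: [0.6054, 0.0457, 0.0255]
orientation: [-3.141, -0.0, 1.627]
contact_force: [0.7, -3.6, -2.2]
opening: 0.0005
gripper_force: 1.5
```

>>> drive_tool(
  rows=[
    {"xyz": [-0.001,0,0],"twist": 0},
    {"xyz": [-0.001,0,0],"twist": 0},
    {"xyz": [-0.001,0,0],"twist": 0},
    {"xyz": [-0.002,0,0],"twist": 0},
    {"xyz": [-0.003,0,0],"twist": 0},
    {"xyz": [-0.005,0,0],"twist": 0},
    {"xyz": [-0.01,0,0],"twist": 0},
    {"xyz": [-0.015,0,0],"twist": 0},
    {"xyz": [-0.015,0,0],"twist": 0},
    {"xyz": [-0.015,0,0],"twist": 0},
    {"xyz": [-0.015,0,0],"twist": 0},
    {"xyz": [-0.015,0,0],"twist": 0},
    {"xyz": [0,0,-0.015],"twist": 0},
    {"xyz": [0,0,-0.02],"twist": 0},
    {"xyz": [0,0,-0.02],"twist": 0},
    {"xyz": [0,0,-0.02],"twist": 0},
    {"xyz": [0,0,-0.02],"twist": 0},
    {"xyz": [0,0,0],"twist": 0},
    {"xyz": [0,0,0],"twist": 0},
  ],
)

```text
time_s: 22.87
tool_pos: [0.6121, -0.0534, 0.1219]
orientation: [3.138, 0.001, 1.626]
contact_force: [0.5, 0.7, -0.4]
opening: 0.0004
gripper_force: 0.0
```

```bash
python3 - <<'E'
from h import *
s=robot.sense();print(s["time_s"],s["tool_pos"],s["orientation"],s["contact_force"])
f=lambda im,x0,x1,y0,y1,k:cv2.resize(im[y0:y1,x0:x1],None,fx=k,fy=k,interpolation=cv2.INTER_CUBIC)
S=robot.camera("side")[:,:,::-1];W=robot.camera("wrist")[:,:,::-1]
a=f(S,270,340,205,300,6); b=f(W,240,420,0,250,2.28)[:570]
cv2.imwrite("pics/s7.png",S);cv2.imwrite("pics/w7.png",W)
m=np.hstack([a[:570],b])[:, :800];print(m.shape)
cv2.imwrite("pics/m7.png",m);np.save("w7T.npy",cam("wrist",s)[1])
E
```

```text
22.8667 [ 0.61213294 -0.05344559  0.12185127] [3.13841938e+00 6.17724796e-04 1.62600715e+00] [ 0.49997305  0.66332011 -0.35105538]
(570, 800, 3)
```

View pics/m7.png

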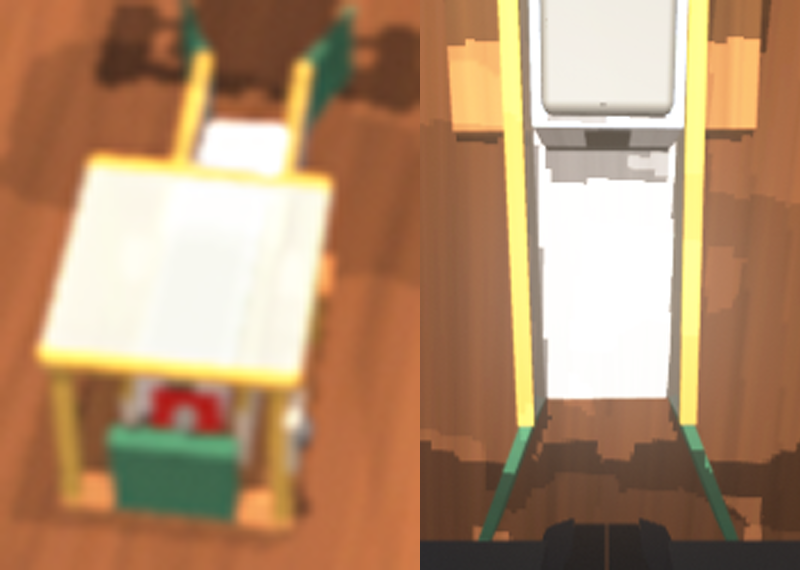

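The side view shows the coach under the glass, touching the red buffer, which has room to spare. The wrist view shows its rear end face between rows 127 and 150 (mosaic), just past the lip. I'll compute whether it has dropped.

```bash
python3 - <<'E'
from h import *
p=robot.camera_params("wrist");T=np.load("w7T.npy")
y=1.6265;d=np.array([np.cos(y),np.sin(y)])
U=lambda m:240+(m+.5)/2.28-.5-420/2.28
V=lambda m:(m+.5)/2.28-.5
foot=ray(p,T,U(607),V(398),0);F=foot[:2]@d
Y=lambda m,z:1000*(ray(p,T,U(612),V(m),z)[:2]@d-F)-100
for z0 in(.009,.014,.017): print(z0,"shoulder",Y(127.5,z0+.05),"bottom",Y(150,z0+.012), "width",1000*np.linalg.norm(ray(p,T,U(538),V(127.5),z0+.05)-ray(p,T,U(685),V(127.5),z0+.05)))
im=cv2.imread("pics/w7.png").astype(int)
print([(v,im[v,310:335].mean((0,1)).round()) for v in range(44,84)])
E
```

```text
0.009 shoulder -9.123193870268778 bottom -8.546768623858881 width 42.99732363263997
0.014 shoulder -10.141840516883533 bottom -9.419668067929578 width 41.96280026623556
0.017 shoulder -10.75302850485238 bottom -9.943407734371988 width 41.34208624639283
[(44, np.float64(233.0)), (45, np.float64(215.0)), (46, np.float64(198.0)), (47, np.float64(180.0)), (48, np.float64(157.0)), (49, np.float64(131.0)), (50, np.float64(129.0)), (51, np.float64(231.0)), (52, np.float64(244.0)), (53, np.float64(245.0)), (54, np.float64(255.0)), (55, np.float64(246.0)), (56, np.float64(149.0)), (57, np.float64(110.0)), (58, np.float64(98.0)), (59, np.float64(97.0)), (60, np.float64(98.0)), (61, np.float64(99.0)), (62, np.float64(101.0)), (63, np.float64(102.0)), (64, np.float64(98.0)), (65, np.float64(96.0)), (66, np.float64(159.0)), (67, np.float64(179.0)), (68, np.float64(185.0)), (69, np.float64(187.0)), (70, np.float64(187.0)), (71, np.float64(187.0)), (72, np.float64(187.0)), (73, np.float64(185.0)), (74, np.float64(181.0)), (75, np.float64(180.0)), (76, np.float64(180.0)), (77, np.float64(180.0)), (78, np.float64(207.0)), (79, np.float64(244.0)), (80, np.float64(250.0)), (81, np.float64(254.0)), (82, np.float64(255.0)), (83, np.float64(255.0))]
```

```bash
python3 -c "
from plant import robot
print(robot.hand_in())"
```

```text
the job is handed in; nothing more can be done
None
```

I lifted the coach from the tray, stood it in line before the ramp, let go, and pushed it from behind over the lip into the bay. The last images put it level against the buffer with its rear wheels behind the lip, and I handed in at about 23 s with the arm clear; no score came back, and I did not re-check the bystanders at the end.

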